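Farm-shop self-checkout: sign in with the tag, present the pine-ball dish to the scanner

TASK

Check out the pine ball at the self-service counter: first push the flat wooden customer tag fully home, long way in, into the slot at the front of the card reader and leave it there. Then lift the handled dish with the loose ball in it, turn it about a quarter turn so that its barcode ticket squarely faces the scanner, and finish still holding it up there: ticket about 10 cm in front of the scanner window, in line with it and at its height. Carry the dish level and smoothly so that the ball stays in the middle, end with it held still, and leave the other things on the counter where they are.

Things in the scene. Friction and masses are not known exactly. Their poses are not given: they have to be found in the camera images.
- tag: Flat dark wooden customer tag, a plain slab 86 x 54 x 6 mm, about 30 g, a small brass disc in the middle of its top; lies flat and loose on the counter, left or right. Origin: centre of its underside. x along the 86 mm length, y along the 54 mm width, z up. Both ends are alike: either may go in first.
- reader: Black and grey countertop card reader, keys and display on its top, fixed, 160 long (x) x 86 wide (y) mm, 60 mm high in front, 78 at the back. Origin: centre of its underside. Its front end with the slot is at x = -80 mm and looks along -x (to the robot). Pushed home along +x, the tag sticks out 38 mm: its centre is then at x = -75 mm, y = 0, its underside at z = 32 mm of this frame.
- reader_slot (a point): Centre of the mouth of the reader's slot, in the plane of its front end, 36 mm above the counter. The slot is level, 57 mm wide, 8.4 mm high (floor at 31.8 mm, roof at 40.2 mm), 48 mm deep to a hard stop; its mouth is flared over the first 10 mm. Axes as the reader's.
- dish: Round dark turned-wood dish, 133 mm across, rim 26 mm high, about 0.18 kg, loose. Origin: centre of its underside. Its floor is dished: a shallow cone rising 9 degrees from the middle to the rim. A steel arch handle stands over it in its y-z plane, posts 6 mm thick at y = -62 and 62 mm. Its +x is the way the barcode ticket on its rim faces: at the start roughly to the robot's left (world +y).
- dish_grip (a point): Centre of the wooden grip on top of the handle arch, straight above the dish's middle, 108 mm above the dish's underside. The grip is a bar 60 mm long along the dish's y, 16 mm thick along the dish's x and 16 mm high. Its axes are the dish's.
- dish_label (a point): Centre of the outer face of the white barcode ticket clipped upright to the rim: 70 mm out along the dish's +x, 43 mm above the dish's underside. The ticket is 42 wide x 30 high x 3 mm, leans back 20 degrees, bars outward, its top 58 mm above the underside.
- dish_middle (a point): Lowest point of the dished floor, in the middle of the dish, 10 mm above its underside.
- ball_center (a point): Centre of the loose ball in the dish: turned pale pine, 44 mm in diameter, about 30 g; it rests in the middle, its centre 22 mm above the dish's floor, and rolls when the dish tilts more than a few degrees or is jerked.
- scanner: Black upright presentation scanner, fixed: round foot 92 mm across, head 78 mm wide (y) x 58 mm deep (x), top at 155 mm. Origin: underside, on its middle line. Its window looks along its -x (towards the robot), so a ticket that faces it looks along the scanner's +x.
- scanner_window (a point): Centre of the scanner's window on the front of the head: x = -35 mm of the scanner's frame, 105 mm above the counter. Its axes are the scanner's.
- cards: Bystander: stack of blank greeting cards, 100 x 70 x 18 mm. Origin: centre of its underside.
- tin: Bystander: round aluminium salve tin, 60 mm across, 36 mm high. Origin: centre of its underside.
- jam: Bystander: small jam jar, 64 mm across, 95 mm high. Origin: centre of its underside.
- honey: Bystander: honey jar, 72 mm across, 105 mm high. Origin: centre of its underside.
- stamp: Bystander: self-inking hand stamp standing upright, 60 x 40 mm, 82 mm high. Origin: centre of its underside.
- heart: Bystander: flat plywood heart, about 70 mm across, 9 mm thick. Origin: on its underside.
Not all that is in view belongs to the job. What is meant by the part that bears ball_center is not pink or yellow, and is the smaller of those in its own colour.

How it is judged:
On the way, in this order (a step that is already met when the one before it is completed fails the run):
1. the tag is pushed fully home in the reader's slot (x of tag in the frame of reader above -0.08 m and y of tag in the frame of reader between -0.006 and 0.006 m and z of tag in the frame of reader between 0.026 and 0.046 m and angle between the x axis of tag and the x axis of reader, either way round below 0.08 rad), for 0.2 s.
2. the dish is lifted clear of the counter by the gripper, the ball in its middle (height (world z) of dish above 0.025 m and contact force between dish and the fingers above 0.5 N and horizontal distance between ball_center and dish_middle below 0.015 m and distance between ball_center and dish_middle below 0.032 m), for 0.2 s.
At the end, for the whole second after the job is handed in: Tag home (within 5 mm of the stop) and let go. Dish held by the gripper alone, over 25 mm up, still, level within 6 degrees, ball within 15 mm of its middle; ticket 50 to 160 mm from the scanner window, within 35 mm sideways and 30 mm in height, facing it within 11 degrees (all of step 1 and all of step 2 and contact force between tag and the fingers below 0.1 N and x of scanner_window in the frame of dish between 0.12 and 0.23 m and y of scanner_window in the frame of dish between -0.035 and 0.035 m and z of scanner_window in the frame of dish between 0.013 and 0.073 m and angle between the x axis of dish and the x axis of scanner, either way round below 0.2 rad and angle between dish's own z axis and vertical below 0.1 rad and linear speed of dish below 0.03 m/s and angular speed of dish below 0.3 rad/s and linear speed of ball below 0.05 m/s and contact force between dish and reader below 0.1 N and contact force between dish and scanner below 0.1 N and contact force between dish and cards below 0.1 N and contact force between dish and tin below 0.1 N and contact force between dish and jam below 0.1 N and contact force between dish and honey below 0.1 N and contact force between dish and stamp below 0.1 N and contact force between dish and heart below 0.1 N); the arm keeps its last pose, push and grip.
It fails at once if the ball rolls more than 28 mm from the middle of the dish (horizontal distance between ball_center and dish_middle above 0.028 m).
It fails at once if the dish is tipped more than 11 degrees (angle between dish's own z axis and vertical above 0.2 rad).
It fails at once if a bystander is shifted more than 25 mm (distance of any of cards, tin, jam, honey, stamp, heart from where it was at the start of the episode above 0.025 m).
It also fails if it takes over 67 s, if anything falls off the work surface, if the arm or the gripper's body presses on something with over 40 N, if the wrist force passes 120 N, or if a joint passes its speed limit or range.

ROBOT

A 6-joint arm with a two-finger parallel gripper is mounted at the origin on the work surface. World frame = base frame: x ahead of the robot, y to its left, z up, the work surface at z = 0. Lengths are in m, angles in rad, forces in N, time in s.
With the tool pointing down it reaches from about 0.375 to 0.975 m from the base axis. Payload 3.8 kg.
Tool frame: the origin (TCP) lies between the finger pads; the fingertips stand 17 mm ahead of it and the grasp point (between the pads) lies 2 mm behind it (arm.tip_reach is the z of the fingertips in the tool frame, in m); z points along the fingers, y is the line along which they close (so a half turn about z gives the same grasp; the last joint's range is limited). The gripper opens to 88 mm and grips with 3 to 60 N. Pads are 18 mm wide; open, the fingers measure 123 mm over their backs; the gripper's body (75 mm by 187 mm) begins 45 mm behind the grasp point.
Start: joints at [1.282, 0.264, 1.604, -0, 1.274, -0.037], TCP at [0.168, 0.654, 0.23] pointing down, gripper open.
Joint ranges: [-2.63, 2.63], [-0.94, 2.18], [0.31, 2.57], [-1.31, 4.45], [0, 2.66], [-2.55, 2.55]. Speed limits (rad/s): [2.57, 2.57, 3.14, 3.14, 3.14, 3.14].

INTERFACE

Orientations are given as a 3x3 rotation matrix whose columns are the frame's x, y, z axes.
In Python, from rig import sensors, cams, hand_in, arm gives the robot as it stands.
- The arm moves only by the tool jog_arm, never from a script. Its argument "targets" is a list that holds one entry, the list of rows, each a list of 4 numbers: the shift along the tool's x, y, z in units of 25 mm (1.0 is 25 mm), then the turn about the tool's z in units of 8 degrees (1.0 is 8 degrees). In form: [[[tx, ty, tz, yaw], ...]]. A call has 1 to 12 rows; each row shifts and turns the commanded pose from where the row before left it, along the tool's axes as they then stand; what a row does not reach is not made up. A row lasts 1/8 s, in which the tool goes at most 62.5 mm and 10.7 degrees, less where a joint would pass 70% of its speed; a pose out of reach is approached as far as the arm can. A call is refused whole if a number of a shift passes 1 or a number of a turn 1, either way. A call with a gripper value outside its range is refused whole. "hand" is the closure in counts, from 0 (fully open) to 255 (shut), set as the call begins (left out, the last holds). The fingers move at their own pace and stop on an object; "force" is the grip in N (left out, the last holds). Time passes only in rows, so rows that do not move let the fingers close. It gives the time, the measured TCP pose, the force, the opening and the grip force at its end, in the units of the state.
- sensors.observe(): the state, without advancing time (a new reading comes with each control period).
- cams.read_camera(name): name is "scene" or "top"; returns the picture (420x560x3 uint8, red, green, blue); there is no depth.
- cams.get_calibration(name): a dict with "intrinsics" (3x3 intrinsics, pixels), "k1" (the pictures are not rectified: a ray, as slopes to the right and down, at radius r is drawn at 1 + k1 r^2 times it, then the intrinsics apply), "rvec" (rotation vector, rad) and "tvec" (3), from world to camera coordinates, as OpenCV has them. Camera axes: x right, y down, z forward; pixel columns grow to the right and rows downward; lengths in m; the calibration is good to about 2 mm. A picture is of the moment at which its call begins. get_calibration takes no time and is no camera call.
- hand_in(): hands the job in; it is judged then, once.
The state is a dict: "time_s": time; "qpos": joint angles; "joint_velocities": joint speeds; "joint_efforts": joint torques, N m; "position": TCP position; "ee_rot": TCP orientation; "wrist_force": force on the tool from outside, world axes, zero at the start; "moment": the same for the moment, N m; "gripper_width": opening from 0.0 (shut) to 1.0 (fully open); "grip_force": force on a finger pad.
Only numpy, scipy, OpenCV 4.12 (cv2) and the standard library are available. Lean on these libraries where they do the work, as an engineer would, in place of code of your own. Each camera call takes 0.05 s, during which the arm holds its last target. There are 200 camera calls.

## Working session

There is one attempt and no reset: what is moved stays moved. The work goes in short steps, Python scripts to look and compute and a tool call to move; the robot and the scene stay as the last step left them, time stands still between calls to the robot, and variables do not carry over. Pictures are saved under pics/ and viewed, at most 10 in all, crops included, and the job is handed in when it is done.

Besides the shell and the picture viewer there is one more tool, called after "Request:" as name(argument=value, ...) on one line, values as JSON. jog_arm: Moves the arm, as the interface text tells. Its arguments: {"type":"object","properties":{"targets":{"type":"array"},"hand":{"type":"number"},"force":{"type":"number"}},"required":["targets"]}

```bash
ls; mkdir -p pics; python3 - <<'E'
from rig import sensors,cams
import cv2,json
for n in("scene","top"):
    cv2.imwrite(f"pics/{n}0.png",cams.read_camera(n)[:,:,::-1]); c=cams.get_calibration(n); print(n,c)
s=sensors.observe(); print(s)
E
```

```text
pics
scene {'intrinsics': array([[381.91170801,   0.        , 280.66859852],
       [  0.        , 381.91170801, 215.84025878],
       [  0.        ,   0.        ,   1.        ]]), 'k1': -0.0058765124762678944, 'rvec': array([ 2.05224411,  0.88548103, -0.48481598]), 'tvec': array([-0.34950265, -0.17598898,  1.41907333])}
top {'intrinsics': array([[490.97790108,   0.        , 282.85752673],
       [  0.        , 490.97790108, 208.4111777 ],
       [  0.        ,   0.        ,   1.        ]]), 'k1': -0.10361498165437531, 'rvec': array([ 2.19708895, -2.19525423,  0.06996822]), 'tvec': array([-0.03146243,  0.53909255,  1.43034726])}
{'time_s': 0.1, 'qpos': array([ 1.28210156e+00,  2.64662290e-01,  1.60520819e+00,  3.08524963e-05,
        1.27369151e+00, -3.68899063e-02]), 'joint_velocities': array([ 0.0001779 , -0.00391653, -0.00318664, -0.00023093,  0.00121673,
        0.00118666]), 'joint_efforts': array([-5.89853244e-04, -5.03625977e+01, -3.58066070e+01,  7.30080809e-02,
        2.33645010e-02, -3.04647153e-05]), 'position': array([0.16798012, 0.65310133, 0.22913878]), 'ee_rot': array([[-9.68462027e-01,  2.49160502e-01, -5.88950171e-04],
       [ 2.49161177e-01,  9.68460208e-01, -1.87943131e-03],
       [ 1.02094756e-04, -1.96690137e-03, -9.99998060e-01]]), 'wrist_force': array([ 0.13334099, -0.25126025,  0.84410441]), 'moment': array([0.02947373, 0.04996495, 0.01730795]), 'grip_force': 0.0, 'gripper_width': 1.0050534306045174}
```

View pics/top0.png

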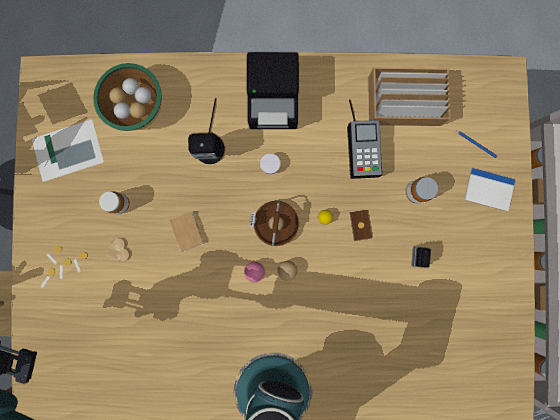

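View pics/scene0.png

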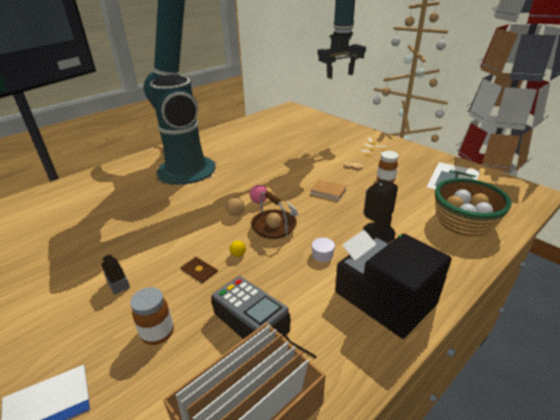

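The top view has world +x up and +y to the left. It shows the tag at (361,225), reader (365,150), dish (276,222) with its ticket at (254,219), and scanner (206,148). There are loose decoy balls at (255,271), (288,270) and (326,217). The scene view agrees. I'll enlarge the working area to measure.

```bash
cat > h.py <<'E'
import numpy as np,cv2
from rig import sensors,cams,arm
def cal(n):
    c=cams.get_calibration(n); return c['intrinsics'],np.array([c['k1'],0,0,0,0.]),cv2.Rodrigues(c['rvec'])[0],c['tvec']
def und(n,p):
    K,d,R,t=cal(n); 
    u=(np.array(p,float)-K[:2,2])/K[0,0]; s=u.copy()
    for _ in range(20): s=u/(1+d[0]*(s@s))
    return s
def ray(n,p):
    K,d,R,t=cal(n); s=und(n,p); return -R.T@t, R.T@np.array([s[0],s[1],1])
def at(n,p,z):
    o,r=ray(n,p); return o+r*(z-o[2])/r[2]
def proj(n,P):
    K,d,R,t=cal(n); return cv2.projectPoints(np.array(P,float).reshape(-1,1,3),cv2.Rodrigues(R)[0],t,K,d)[0][:,0]
E
python3 - <<'E'
import cv2
from h import *
i=cv2.imread('pics/top0.png')[110:255,190:390]
cv2.imwrite('pics/topc.png',cv2.resize(i,None,fx=4,fy=4,interpolation=cv2.INTER_CUBIC))
E
```

```text
(no output)
```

View pics/topc.png

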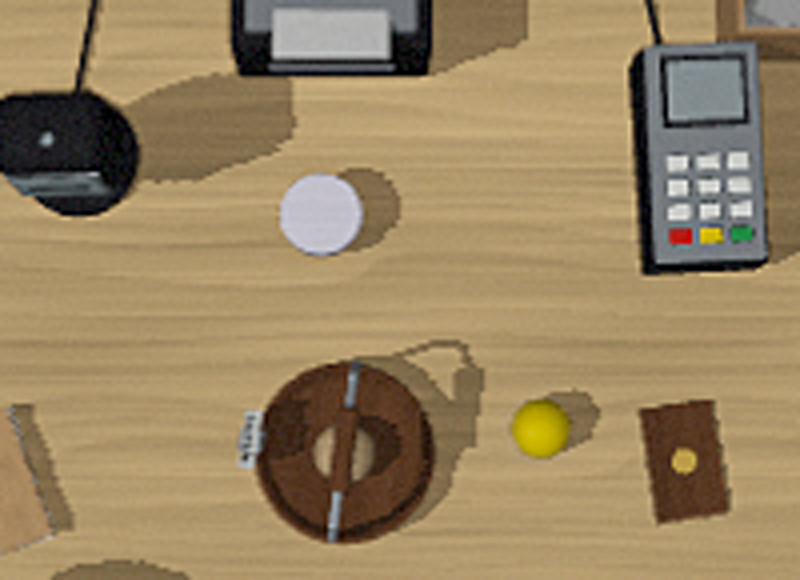

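The crop shows:
- **Tag:** corners (640,410), (713,400), (731,512) and (657,524).
- **Reader:** top front edge from (655,265) to (768,262), back edge from (643,45) to (756,42).
- **Dish:** rim centred near (346,452), handle running (354,365) to (334,540), ticket at (251,439).
- **Scanner:** foot centred near (76,153), with the window strip along (15,178)–(107,188).

```bash
python3 - <<'E'
from h import *
np.set_printoptions(precision=4,suppress=True)
def c(x,y,z): return at('top',(190+(x+.5)/4-.5,110+(y+.5)/4-.5),z)
T=[c(*p,.006) for p in((640,410),(713,400),(731,512),(657,524))]
print('tag',np.mean(T,0),c(684,461,.0065)[:2],'edges',[np.linalg.norm(T[i]-T[i-1]).round(4) for i in range(4)])
ax=(T[0]+T[1]-T[2]-T[3]);print('tag ang',np.degrees(np.arctan2(ax[1],ax[0])))
F=[c(655,265,.06),c(768,262,.06)];B=[c(643,45,.078),c(756,42,.078)]
print('reader F',*F,'B',*B)
f=sum(F)/2;b=sum(B)/2;print('len',np.linalg.norm((b-f)[:2]),'w',np.linalg.norm(F[0]-F[1]),'ang',np.degrees(np.arctan2(*(b-f)[[1,0]])),'front edge ang',np.degrees(np.arctan2(*(F[0]-F[1])[[1,0]]))-90,'ctr',(f+b)/2)
print('dish rim',c(346,452,.026),'grip',c(345,450,.116),'ticket',c(251,439,.043))
P=c(354,365,.095),c(334,540,.095);d=P[0]-P[1];print('handle',np.linalg.norm(d),np.degrees(np.arctan2(d[1],d[0])),sum(P)/2)
print('foot',c(76,153,.01)); w=c(15,178,.13),c(107,188,.13);d=w[0]-w[1];print('win',*w,np.linalg.norm(d),np.degrees(np.arctan2(d[1],d[0]))-90)
print('scene crosscheck reader?',proj('scene',[T[0],T[1],T[2],T[3]]))
E
python3 - <<'E'
import cv2
i=cv2.imread('pics/scene0.png')
a=cv2.resize(i[255:345,170:300],None,fx=4,fy=4,interpolation=cv2.INTER_CUBIC)
b=cv2.resize(i[165:255,345:405],None,fx=4,fy=4,interpolation=cv2.INTER_CUBIC)
cv2.imwrite('pics/sc.png',cv2.hconcat([a,b]))
E
```

```text
tag [ 0.4906 -0.263   0.006 ] [ 0.4909 -0.262 ] edges [np.float64(0.0854), np.float64(0.0552), np.float64(0.0842), np.float64(0.056)]
tag ang 8.454082922410205
reader F [ 0.6305 -0.2334  0.06  ] [ 0.633  -0.3153  0.06  ] B [ 0.7869 -0.2238  0.078 ] [ 0.7898 -0.3054  0.078 ]
len 0.15687591645052684 w 0.08199713819329467 ang 3.5683293473759528 front edge ang 1.744999893754212 ctr [ 0.71   -0.2695  0.069 ]
dish rim [ 0.497  -0.0113  0.026 ] grip [ 0.4958 -0.0112  0.116 ] ticket [0.5058 0.0571 0.043 ]
handle 0.12234183782844942 -6.440229273205963 [ 0.4948 -0.0104  0.095 ]
foot [0.7202 0.1907 0.01  ]
win [0.6812 0.2148 0.13  ] [0.6742 0.1516 0.13  ] 0.0636514817359452 -6.334108038183658
scene crosscheck reader? [[217.6182 268.0127]
 [201.0102 280.2734]
 [178.9394 265.9573]
 [195.5091 254.3572]]
```

View pics/sc.png

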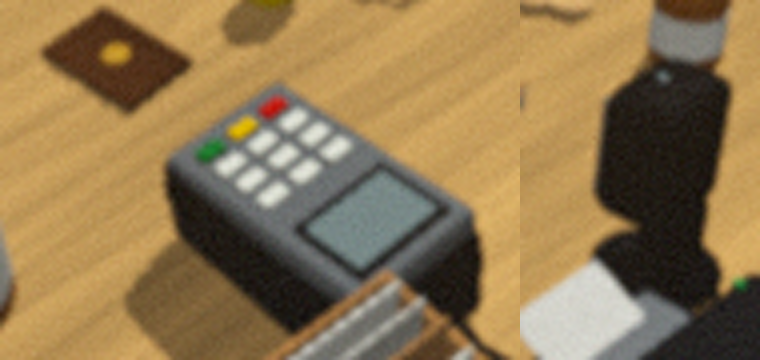

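The tag's size (85 x 55 mm) and the handle's span (122 mm) match the given sizes. The scene crop shows the same tag and reader layout: tag corners at (42,52) and (190,63), which is within 2 px of my projection. Next I'll refine the reader's pose with an edge fit and work out the approach.

```bash
cat >> h.py <<'E'
from scipy.optimize import differential_evolution
from scipy.ndimage import map_coordinates
def fit(img,n,corners,x0,span):
    """corners(params)->(m,3) world outline; maximise mean gradient along it"""
    g=cv2.GaussianBlur(cv2.cvtColor(img,cv2.COLOR_RGB2GRAY).astype(float),(0,0),.7)
    G=np.hypot(cv2.Sobel(g,-1,1,0),cv2.Sobel(g,-1,0,1))
    def cost(p):
        C=corners(p); L=np.concatenate([np.linspace(C[i-1],C[i],40) for i in range(len(C))])
        q=proj(n,L); return -map_coordinates(G,[q[:,1],q[:,0]],order=1).mean()
    r=differential_evolution(cost,[(a-s,a+s) for a,s in zip(x0,span)],seed=1,tol=1e-6)
    return r.x,r.fun
def rect(p,L,W,z0,z1):
    c,s=np.cos(p[2]),np.sin(p[2]); Q=np.array([[L,W,z1],[L,-W,z1],[-L,-W,z0],[-L,W,z0]])
    return np.c_[p[0]+c*Q[:,0]-s*Q[:,1],p[1]+s*Q[:,0]+c*Q[:,1],Q[:,2]]
E
python3 - <<'E'
from h import *
i=cv2.imread('pics/top0.png')[:,:,::-1].copy()
x,f=fit(i,'top',lambda p:rect(p,.08-p[3],.043-p[4],.06,.078),[.709,-.2695,.05,.002,.002],[.01,.01,.08,.003,.003]);print('reader',x.round(4),np.degrees(x[2]),f)
o=x[:2]-.08*np.array([np.cos(x[2]),np.sin(x[2])]);print('mouth',o)
x,f=fit(i,'top',lambda p:rect(p,.043,.027,.006,.006),[.4908,-.2625,.147],[.01,.01,.08]);print('tag',x.round(4),np.degrees(x[2]),f)
print('grasp pt',x[:2]-.028*np.array([np.cos(x[2]),np.sin(x[2])]))
E
```

```text
Traceback (most recent call last):
  File "h.py", line 25, in fit
    r=differential_evolution(cost,[(a-s,a+s) for a,s in zip(x0,span)],seed=1,tol=1e-6)
  File "h.py", line 24, in cost
    q=proj(n,L); return -map_coordinates(G,[q[:,1],q[:,0]],order=1).mean()
  File "h.py", line 15, in proj
    K,d,R,t=cal(n); return cv2.projectPoints(np.array(P,float).reshape(-1,1,3),cv2.Rodrigues(R)[0],t,K,d)[0][:,0]
            ~~~^^^
  File "h.py", line 4, in cal
    c=cams.get_calibration(n); return c['intrinsics'],np.array([c['k1'],0,0,0,0.]),cv2.Rodrigues(c['rvec'])[0],c['tvec']
ValueError: time passes only in moves, steps and waits
```

Calibration gets queried too often, so I'll cache it.

```bash
sed -i 's/^def cal/import functools\n@functools.cache\ndef cal/' h.py
python3 - <<'E'
from h import *
i=cv2.imread('pics/top0.png')[:,:,::-1].copy()
x,f=fit(i,'top',lambda p:rect(p,.08-p[3],.043-p[4],.06,.078),[.709,-.2695,.05,.002,.002],[.01,.01,.08,.003,.003]);print('reader',x.round(4),np.degrees(x[2]),f)
o=x[:2]-.08*np.array([np.cos(x[2]),np.sin(x[2])]);print('mouth',o)
x,f=fit(i,'top',lambda p:rect(p,.043,.027,.006,.006),[.4908,-.2625,.147],[.01,.01,.08]);print('tag',x.round(4),np.degrees(x[2]),f)
print('grasp pt',x[:2]-.028*np.array([np.cos(x[2]),np.sin(x[2])]))
s=sensors.observe();print(s['time_s'],s['position'])
E
```

```text
reader [ 0.6999 -0.2595  0.0688  0.005   0.0022] 3.9429134120994793 -317.058182321853
mouth [ 0.62011429 -0.265001  ]
tag [ 0.4915 -0.2624  0.1557] 8.922435646354977 -279.36478265627244
grasp pt [ 0.46380366 -0.26678976]
0.1 [0.16798012 0.65310133 0.22913878]
```

Request:
jog_arm(targets=[[[-1,0,0,-1],[-1,0,0,-1],[-1,-1,0,-0.89],[-1,-1,0,0],[-1,-1,0,0],[-1,-1,0,0],[0,-1,0,0],[0,-1,0,0],[0,-1,0,0],[0,-1,0,0],[0,-1,0,0],[0,-1,0,0]]], hand=0, force=20)

```text
time_s: 1.6
position: [0.3512, 0.4078, 0.2302]
ee_rot: [[-0.988, -0.151, -0.0], [-0.151, 0.988, -0.0], [0.0, -0.0, -1.0]]
wrist_force: [-0.1, 0.5, -0.2]
gripper_width: 1.006
grip_force: 0.0
```

Request:
jog_arm(targets=[[[0,-1,0,0],[0,-1,0,0],[0,-1,0,0],[0,-1,0,0],[0,-1,0,0],[0,-1,0,0],[0,-1,0,0],[0,-1,0,0],[0,-1,0,0],[0,-1,0,0],[0,-1,0,0],[0,-1,0,0]]])

```text
time_s: 3.1
position: [0.3961, 0.1114, 0.2304]
ee_rot: [[-0.989, -0.151, 0.001], [-0.151, 0.989, 0.0], [-0.001, 0.0, -1.0]]
wrist_force: [-0.3, 0.3, 0.3]
gripper_width: 0.998
grip_force: 0.0
```

Request:
jog_arm(targets=[[[0,-1,0,0],[0,-1,0,0],[0,-1,0,0],[0,-1,0,0],[0,-1,0,0],[0,-1,0,0],[0,-1,1,0],[0,-1,1,0],[0,-1,1,0],[0,0,1,0],[0,0,0,0],[0,0,0,0]]])

```text
time_s: 4.6
position: [0.4306, -0.1099, 0.1312]
ee_rot: [[-0.989, -0.151, 0.001], [-0.151, 0.989, -0.0], [-0.001, -0.0, -1.0]]
wrist_force: [0.7, 0.4, -0.6]
gripper_width: 0.999
grip_force: 0.0
```

```bash
cat >> h.py <<'E'
def plan(P,deg):
    """units to TCP target P and tool-x heading deg (tool down)"""
    s=sensors.observe(); R=s['ee_rot']; a=np.degrees(np.arctan2(R[1,0],R[0,0]))
    print('t',s['time_s'],'pos',s['position'].round(4),'head',round(a%360,2),'F',s['wrist_force'].round(2),'w',round(s['gripper_width'],3),'grip',round(s['grip_force'],2))
    print('yaw units',((a-deg+180)%360-180)/8)
    h=np.radians(deg); d=np.array(P)-s['position']; print('units after turn',(np.array([[np.cos(h),np.sin(h),0],[np.sin(h),-np.cos(h),0],[0,0,-1]])@d/.025).round(2))
E
python3 - <<'E'
from h import *
plan([.4638,-.2668,.0185],188.8)
i=cams.read_camera('top');cv2.imwrite('pics/top1.png',i[:,:,::-1])
i=cv2.imread('pics/top0.png')[:,:,::-1].copy()
x,f=fit(i,'top',lambda p:rect(p,.08-p[3],.043-p[4],.06,.078),[.709,-.2695,.058,.0015,.0015],[.005,.005,.03,.0015,.0015]);print('reader',x.round(4),np.degrees(x[2]),f)
E
```

```text
t 4.6 pos [ 0.4306 -0.1099  0.1312] head 188.69 F [ 0.67  0.41 -0.64] w 0.999 grip 0.0
yaw units -0.013727844816820323
units after turn [-0.35 -6.41  4.51]
reader [ 0.704  -0.2682  0.0555  0.002   0.003 ] 3.179186932384919 -257.14174812721313
```

Request:
jog_arm(targets=[[[-0.35,-1,0,0],[0,-1,0,0],[0,-1,0,0],[0,-1,0,0],[0,-1,0,0],[0,-1,0,0],[0,-0.41,0,0],[0,0,1,0],[0,0,1,0],[0,0,0.5,0],[0,0,0,0],[0,0,0,0]]])

```text
time_s: 6.15
position: [0.464, -0.2671, 0.0688]
ee_rot: [[-0.988, -0.151, 0.001], [-0.151, 0.988, -0.001], [-0.001, -0.001, -1.0]]
wrist_force: [-0.3, -1.0, 0.2]
gripper_width: 0.999
grip_force: 0.0
```

```bash
python3 - <<'E'
from h import *
plan([.4638,-.2668,.0185],188.8)
i=cams.read_camera('top')[:,:,::-1]
a=cv2.resize(i[125:260,320:420],None,fx=4,fy=4,interpolation=cv2.INTER_CUBIC)
i=cams.read_camera('scene')[:,:,::-1]
b=cv2.resize(i[220:355,160:260],None,fx=4,fy=4,interpolation=cv2.INTER_CUBIC)
cv2.imwrite('pics/g1.png',cv2.hconcat([a,b]))
E
```

```text
t 6.15 pos [ 0.464  -0.2671  0.0688] head 188.71 F [-0.35 -0.95  0.2 ] w 0.999 grip 0.0
yaw units -0.011820421023728045
units after turn [0.01 0.01 2.01]
```

View pics/g1.png

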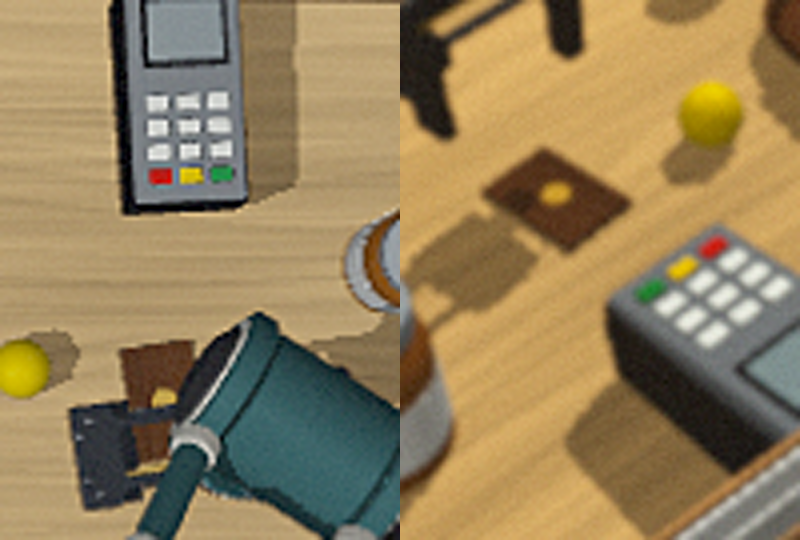

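The open gripper straddles the near half of the tag, with the brass disc still visible just ahead of it, as planned. I'll go down and grip.

Request:
jog_arm(targets=[[[0,0,1,0],[0,0,0.6,0],[0,0,0.4,0],[0,0,0,0]]])

```text
time_s: 6.75
position: [0.4627, -0.2664, 0.0171]
ee_rot: [[-0.989, -0.151, -0.001], [-0.151, 0.989, 0.001], [0.001, 0.001, -1.0]]
wrist_force: [-0.4, -0.7, 0.8]
gripper_width: 0.995
grip_force: 0.0
```

Request:
jog_arm(targets=[[[0,0,0,0],[0,0,0,0],[0,0,0,0],[0,0,0,0],[0,0,0,0],[0,0,0,0],[0,0,0,0]]], hand=255, force=15)

```text
time_s: 7.62
position: [0.4633, -0.2668, 0.0178]
ee_rot: [[-0.989, -0.151, -0.0], [-0.151, 0.989, -0.0], [0.0, -0.0, -1.0]]
wrist_force: [0.1, 0.3, 0.1]
gripper_width: 0.228
grip_force: 0.0
```

The width has fallen below 54 mm with no grip force, so I'll look before going on.

```bash
python3 - <<'E'
from h import *
plan([.4638,-.2668,.0185],188.8)
i=cams.read_camera('top')[:,:,::-1]
a=cv2.resize(i[125:260,320:420],None,fx=4,fy=4,interpolation=cv2.INTER_CUBIC)
i=cams.read_camera('scene')[:,:,::-1]
b=cv2.resize(i[220:355,160:260],None,fx=4,fy=4,interpolation=cv2.INTER_CUBIC)
cv2.imwrite('pics/g2.png',cv2.hconcat([a,b]))
E
```

```text
t 7.625 pos [ 0.4633 -0.2668  0.0178] head 188.69 F [0.06 0.31 0.1 ] w 0.228 grip 0.0
yaw units -0.013425040938344068
units after turn [-0.02 -0.   -0.03]
```

View pics/g2.png

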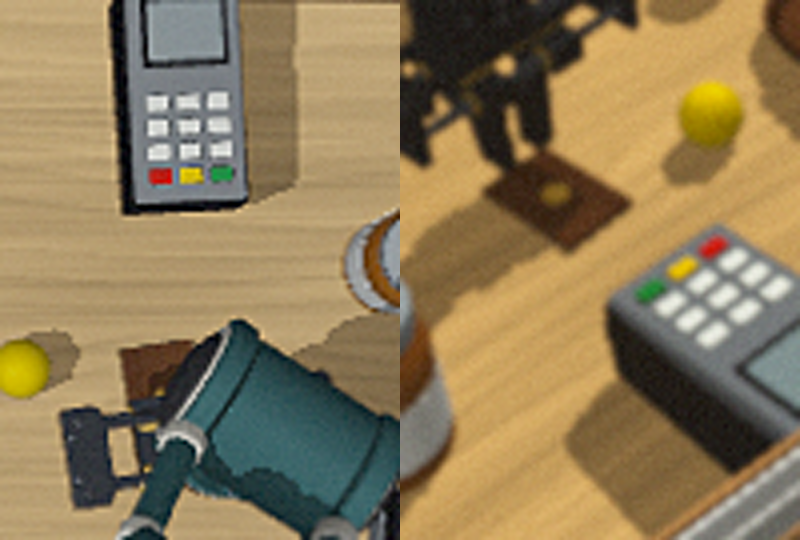

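```bash
python3 - <<'E'
from h import *
R=np.array([[-.989,-.151,0],[-.151,.989,0],[0,0,-1]]);f=lambda n,P:proj(n,P)
def show(p,w):
    T=[np.array(p)+R@[0,s*w,.017] for s in(1,-1)]
    q=proj('scene',T); print('scene crop',(q-[160,220])*4+[400,0])
show([.464,-.2671,.0688],.044); show([.4633,-.2668,.0178],.010)
print(arm.tip_reach,[n for n in dir(arm) if n[0]!='_'])
E
```

```text
scene crop [[565.94994017  80.96082032]
 [457.55926011 153.72032646]]
scene crop [[537.76573145 167.02316694]
 [514.06197592 183.7838311 ]]
0.017 ['Unreachable', 'tip_reach']
```

The seen fingertips sit about 5 px higher than I predicted, so they are probably above the tag rather than beside it. I'll open and feel downward in small steps, watching the wrist force.

Request:
jog_arm(targets=[[[0,0,0,0],[0,0,0,0],[0,0,0,0],[0,0,0,0],[0,0,0,0],[0,0,0,0],[0,0,0,0]]], hand=0)

```text
time_s: 8.6
position: [0.4633, -0.2668, 0.0178]
ee_rot: [[-0.989, -0.151, 0.0], [-0.151, 0.989, -0.0], [-0.0, -0.0, -1.0]]
wrist_force: [-0.4, 0.1, 0.3]
gripper_width: 0.91
grip_force: 0.0
```

Request:
jog_arm(targets=[[[0,0,0.06,0],[0,0,0.06,0],[0,0,0,0]]])

```text
time_s: 8.98
position: [0.4631, -0.2667, 0.0146]
ee_rot: [[-0.989, -0.151, -0.0], [-0.151, 0.989, 0.0], [0.0, 0.0, -1.0]]
wrist_force: [-0.4, 0.7, 0.5]
gripper_width: 1.002
grip_force: 0.0
```

There's no contact with the tips nominally below the counter, so the reported height has an offset. I'll keep feeling down.

Request:
jog_arm(targets=[[[0,0,0.08,0],[0,0,0.08,0],[0,0,0,0]]])

```text
time_s: 9.35
position: [0.4631, -0.2667, 0.0106]
ee_rot: [[-0.989, -0.151, -0.0], [-0.151, 0.989, 0.0], [0.0, 0.0, -1.0]]
wrist_force: [-0.3, -0.0, -0.3]
gripper_width: 0.995
grip_force: 0.0
```

Request:
jog_arm(targets=[[[0,0,0.06,0],[0,0,0.06,0],[0,0,0,0]]])

```text
time_s: 9.72
position: [0.4631, -0.2667, 0.0076]
ee_rot: [[-0.989, -0.151, -0.0], [-0.151, 0.989, 0.0], [0.0, 0.0, -1.0]]
wrist_force: [0.9, -0.1, -0.6]
gripper_width: 1.002
grip_force: 0.0
```

Request:
jog_arm(targets=[[[0,0,0.06,0],[0,0,0.06,0],[0,0,0,0]]])

```text
time_s: 10.1
position: [0.4631, -0.2667, 0.0046]
ee_rot: [[-0.989, -0.151, -0.0], [-0.151, 0.989, 0.0], [0.0, 0.0, -1.0]]
wrist_force: [-0.2, 0.2, -0.1]
gripper_width: 0.999
grip_force: 0.0
```

Request:
jog_arm(targets=[[[0,0,0.05,0],[0,0,0.05,0],[0,0,0,0]]])

```text
time_s: 10.48
position: [0.4631, -0.2667, 0.0021]
ee_rot: [[-0.989, -0.151, -0.0], [-0.151, 0.989, 0.0], [0.0, 0.0, -1.0]]
wrist_force: [-0.4, -0.8, 0.6]
gripper_width: 0.998
grip_force: 0.0
```

```bash
python3 - <<'E'
from h import *
plan([.4638,-.2668,.0185],188.8)
i=cams.read_camera('top')[:,:,::-1]
a=cv2.resize(i[195:260,330:390],None,fx=6,fy=6,interpolation=cv2.INTER_CUBIC)
i=cams.read_camera('scene')[:,:,::-1]
b=cv2.resize(i[225:290,155:225],None,fx=6,fy=6,interpolation=cv2.INTER_CUBIC)
cv2.imwrite('pics/g3.png',cv2.hconcat([a,b]))
E
```

```text
t 10.475 pos [ 0.4631 -0.2667  0.0021] head 188.69 F [-0.44 -0.82  0.57] w 0.998 grip 0.0
yaw units -0.013458613330911362
units after turn [-0.03 -0.01 -0.65]
```

View pics/g3.png

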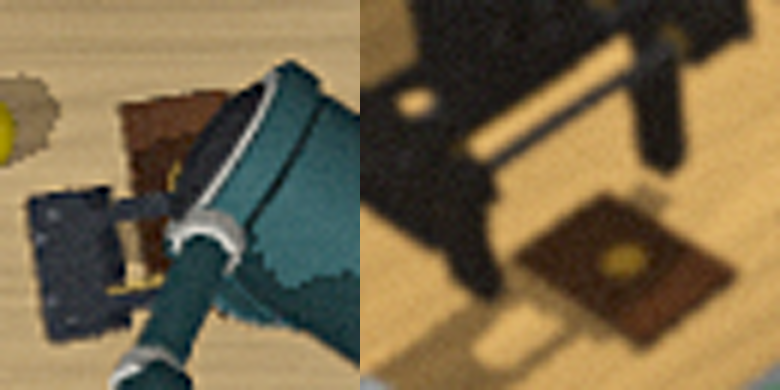

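The top view half shows the gripper around the tag. The scene half shows the fingertips at about (490,297) and (663,172), with the tag between and ahead of them. I'll turn those into positions.

```bash
python3 - <<'E'
from h import *
for z in(0,.004,.008,.015):
    a=at('scene',(155+130/6,225+297/6),z);b=at('scene',(155+303/6,225+172/6),z);print(z,a.round(4),b.round(4),((a+b)/2).round(4),np.linalg.norm(a-b).round(4))
# tag corners seen in scene (z .006) rear-left,front...
for q in((515,258),(605,195),(738,270),(643,348)): print(at('scene',(155+(q[0]-360)/6,225+q[1]/6),.006).round(4))
E
```

```text
0 [ 0.4704 -0.3148  0.    ] [ 0.4542 -0.2176  0.    ] [ 0.4623 -0.2662  0.    ] 0.0986
0.004 [ 0.4745 -0.3164  0.004 ] [ 0.4584 -0.2197  0.004 ] [ 0.4665 -0.2681  0.004 ] 0.098
0.008 [ 0.4787 -0.318   0.008 ] [ 0.4627 -0.2219  0.008 ] [ 0.4707 -0.2699  0.008 ] 0.0974
0.015 [ 0.4859 -0.3208  0.015 ] [ 0.4701 -0.2257  0.015 ] [ 0.478  -0.2732  0.015 ] 0.0964
[ 0.4632 -0.2973  0.006 ]
[ 0.4556 -0.2478  0.006 ]
[ 0.5355 -0.233   0.006 ]
[ 0.5461 -0.2872  0.006 ]
```

The tip midpoint matches the commanded xy only if the tips are at counter height. So the true tips are about 15 mm higher than the nominal 17 mm reach implies. The height is now right, so I'll close.

Request:
jog_arm(targets=[[[0,0,0,0],[0,0,0,0],[0,0,0,0],[0,0,0,0],[0,0,0,0],[0,0,0,0]]], hand=255, force=15)

```text
time_s: 11.32
position: [0.4633, -0.2668, 0.0023]
ee_rot: [[-0.989, -0.151, 0.0], [-0.151, 0.989, -0.0], [-0.0, -0.0, -1.0]]
wrist_force: [0.3, 0.4, 0.4]
gripper_width: 0.34
grip_force: 0.0
```

It passed 54 mm again with no force. The scene view also reads the tag 8 mm too far in x, so the tips are still about 8 mm up. I'll open and go lower.

Request:
jog_arm(targets=[[[0,0,0,0],[0,0,0,0],[0,0,0,0],[0,0,0,0],[0,0,0,0],[0,0,0,0]]], hand=0)

```text
time_s: 12.08
position: [0.4633, -0.2668, 0.0023]
ee_rot: [[-0.989, -0.151, -0.0], [-0.151, 0.989, -0.0], [0.0, -0.0, -1.0]]
wrist_force: [-0.2, -0.1, 0.1]
gripper_width: 0.99
grip_force: 0.0
```

Request:
jog_arm(targets=[[[0,0,0.06,0],[0,0,0.06,0],[0,0,0,0]]])

```text
time_s: 12.45
position: [0.4631, -0.2666, -0.001]
ee_rot: [[-0.989, -0.151, -0.0], [-0.151, 0.989, 0.0], [0.0, 0.0, -1.0]]
wrist_force: [-1.5, 0.2, -0.4]
gripper_width: 1.004
grip_force: 0.0
```

Request:
jog_arm(targets=[[[0,0,0.04,0],[0,0,0.04,0],[0,0,0,0]]])

```text
time_s: 12.82
position: [0.4632, -0.2667, -0.0028]
ee_rot: [[-0.989, -0.151, -0.0], [-0.151, 0.989, 0.0], [0.0, 0.0, -1.0]]
wrist_force: [0.8, -0.3, 0.8]
gripper_width: 1.0
grip_force: 0.0
```

Request:
jog_arm(targets=[[[0,0,0.04,0],[0,0,0,0]]])

```text
time_s: 13.08
position: [0.4632, -0.2667, -0.0038]
ee_rot: [[-0.989, -0.151, -0.0], [-0.151, 0.989, 0.0], [0.0, 0.0, -1.0]]
wrist_force: [0.3, 0.5, -1.0]
gripper_width: 0.997
grip_force: 0.0
```

Request:
jog_arm(targets=[[[0,0,0.06,0],[0,0,0,0]]])

```text
time_s: 13.32
position: [0.4631, -0.2667, -0.0053]
ee_rot: [[-0.989, -0.151, -0.0], [-0.151, 0.989, 0.0], [0.0, 0.0, -1.0]]
wrist_force: [0.6, -0.4, -0.6]
gripper_width: 1.001
grip_force: 0.0
```

Request:
jog_arm(targets=[[[0,0,0.06,0],[0,0,0,0]]])

```text
time_s: 13.58
position: [0.4632, -0.2667, -0.0068]
ee_rot: [[-0.989, -0.151, -0.0], [-0.151, 0.989, 0.0], [0.0, 0.0, -1.0]]
wrist_force: [-0.6, 0.5, 0.1]
gripper_width: 0.998
grip_force: 0.0
```

Request:
jog_arm(targets=[[[0,0,0.04,0],[0,0,0,0]]])

```text
time_s: 13.82
position: [0.4632, -0.2667, -0.0078]
ee_rot: [[-0.989, -0.151, -0.0], [-0.151, 0.989, 0.0], [0.0, 0.0, -1.0]]
wrist_force: [-0.2, 0.3, -0.1]
gripper_width: 0.995
grip_force: 0.0
```

Request:
jog_arm(targets=[[[0,0,0,0],[0,0,0,0],[0,0,0,0],[0,0,0,0],[0,0,0,0]]], hand=255, force=15)

```text
time_s: 14.45
position: [0.4633, -0.2668, -0.0077]
ee_rot: [[-0.989, -0.151, 0.0], [-0.151, 0.989, 0.0], [-0.0, 0.0, -1.0]]
wrist_force: [0.6, 0.4, -0.5]
gripper_width: 0.608
grip_force: 15.0
```

It has a grip: 53.5 mm at 15 N. The tag's sideways position agrees with the commanded xy within 0.5 mm, so only the height is offset. I'll work relative to this height: lift 33 mm and line up 10 mm before the slot.

Request:
jog_arm(targets=[[[0,0,-0.3,0],[0,0,-0.5,0],[0,0,-0.52,0],[0,0,0,0.65],[0,0,0,0],[0,0,0,0]]])

```text
time_s: 15.2
position: [0.4633, -0.2668, 0.0257]
ee_rot: [[-0.998, -0.062, 0.0], [-0.062, 0.998, -0.0], [-0.0, -0.0, -1.0]]
wrist_force: [-0.0, -0.6, -0.0]
gripper_width: 0.611
grip_force: 15.0
```

```bash
python3 - <<'E'
from h import *
plan([.5501,-.2793,.0253],183.5)
E
```

```text
t 15.2 pos [ 0.4633 -0.2668  0.0257] head 183.58 F [-0.04 -0.61 -0.05] w 0.611 grip 14.99
yaw units 0.00949913169457517
units after turn [-3.43 -0.71  0.02]
```

Request:
jog_arm(targets=[[[-0.7,-0.2,0,0],[-0.9,-0.2,0,0],[-0.9,-0.2,0,0],[-0.6,-0.11,0.02,0],[-0.33,0,0,0],[0,0,0,0],[0,0,0,0]]])

```text
time_s: 16.08
position: [0.5492, -0.2789, 0.0245]
ee_rot: [[-0.998, -0.061, -0.001], [-0.061, 0.998, 0.0], [0.001, 0.001, -1.0]]
wrist_force: [0.5, -0.8, -0.0]
gripper_width: 0.61
grip_force: 15.0
```

```bash
python3 - <<'E'
from h import *
plan([.5501,-.2793,.0253],183.5)
i=cams.read_camera('top')[:,:,::-1]
a=cv2.resize(i[120:210,325:415],None,fx=5,fy=5,interpolation=cv2.INTER_CUBIC)
i=cams.read_camera('scene')[:,:,::-1]
b=cv2.resize(i[230:320,165:232],None,fx=5,fy=5,interpolation=cv2.INTER_CUBIC)
cv2.imwrite('pics/g4.png',cv2.hconcat([a,b]))
E
```

```text
t 16.075 pos [ 0.5492 -0.2789  0.0245] head 183.49 F [ 0.53 -0.84 -0.05] w 0.61 grip 14.99
yaw units -0.0006458596134422123
units after turn [-0.04 -0.02 -0.03]
```

View pics/g4.png

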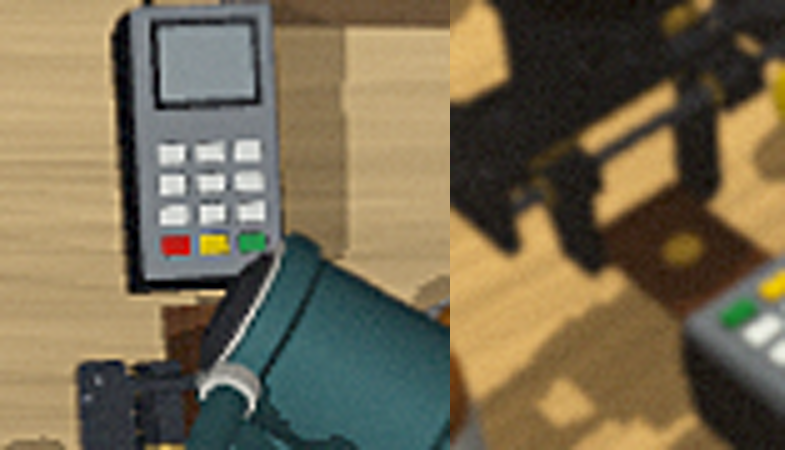

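The top view shows the tag's front-left corner at (162,306), just in front of the reader's front edge at about (145,280). The scene view shows the tag level between the fingers and in line with the reader. I'll check that corner numerically.

```bash
python3 - <<'E'
from h import *
g=lambda x,y,z:at('top',(325+(x+.5)/5-.5,120+(y+.5)/5-.5),z).round(4)
print('tag corner z.039',g(162,306,.039),'expect ~(.618,-.2476)')
print('reader front-left top',g(146,279,.06),'left back top',g(134,10,.078),'right back',g(270,4,.078),'right near front',g(284,236,.063),'base FL',g(130,291,0),'base left back',g(113,30,0))
# keys columns (z ~ .065)
for q in((172,153),(172,184),(174,214),(176,245),(248,151),(249,181),(250,211),(252,243),(210,152),(214,244)): print(q,g(*q,.066))
E
```

```text
tag corner z.039 [ 0.6187 -0.247   0.039 ] expect ~(.618,-.2476)
reader front-left top [ 0.6319 -0.2346  0.06  ] left back top [ 0.7848 -0.2267  0.078 ] right back [ 0.789  -0.3053  0.078 ] right near front [ 0.6567 -0.3144  0.063 ] base FL [ 0.6321 -0.2341  0.    ] base left back [ 0.7908 -0.2254  0.    ]
(172, 153) [ 0.7041 -0.2495  0.066 ]
(172, 184) [ 0.6861 -0.2493  0.066 ]
(174, 214) [ 0.6687 -0.2502  0.066 ]
(176, 245) [ 0.6508 -0.2512  0.066 ]
(248, 151) [ 0.7056 -0.2936  0.066 ]
(249, 181) [ 0.6881 -0.2939  0.066 ]
(250, 211) [ 0.6707 -0.2942  0.066 ]
(252, 243) [ 0.6522 -0.2951  0.066 ]
(210, 152) [ 0.7048 -0.2715  0.066 ]
(214, 244) [ 0.6515 -0.2731  0.066 ]
```

The tag corner agrees within 1 mm. The reader's yaw looks nearer 3.0° and its mouth centre near (0.634, -0.275). I'll trim the heading and height, then insert while watching the force.

Request:
jog_arm(targets=[[[0,0,-0.02,0.06],[-0.2,0,0,0],[-0.3,0,0,0],[-0.3,0,0,0],[-0.2,0,0,0],[0,0,0,0]]])

```text
time_s: 16.92
position: [0.5755, -0.2779, 0.0253]
ee_rot: [[-0.999, -0.053, 0.0], [-0.053, 0.999, -0.0], [-0.0, -0.0, -1.0]]
wrist_force: [-0.3, 0.4, -0.8]
gripper_width: 0.61
grip_force: 15.0
```

The front end is about 12 mm inside with no force. I'll keep going.

Request:
jog_arm(targets=[[[-0.3,0,0,0],[-0.3,0,0,0],[-0.3,0,0,0],[-0.2,0,0,0],[0,0,0,0]]])

```text
time_s: 17.55
position: [0.6029, -0.2765, 0.0253]
ee_rot: [[-0.999, -0.053, 0.0], [-0.053, 0.999, -0.0], [-0.0, -0.0, -1.0]]
wrist_force: [-0.4, -0.2, 0.3]
gripper_width: 0.61
grip_force: 15.0
```

Request:
jog_arm(targets=[[[-0.1,0,0,0],[-0.1,0,0,0],[-0.1,0,0,0],[0,0,0,0]]])

```text
time_s: 18.05
position: [0.6086, -0.276, 0.0248]
ee_rot: [[-0.999, -0.052, -0.003], [-0.052, 0.999, 0.001], [0.003, 0.001, -1.0]]
wrist_force: [-4.3, -0.7, 1.2]
gripper_width: 0.61
grip_force: 15.0
```

Request:
jog_arm(targets=[[[-0.06,0,0,0],[-0.06,0,0,0],[0,0,0,0]]])

```text
time_s: 18.42
position: [0.6091, -0.2752, 0.0237]
ee_rot: [[-0.999, -0.053, -0.007], [-0.053, 0.999, 0.002], [0.007, 0.003, -1.0]]
wrist_force: [-10.0, -0.8, 0.4]
gripper_width: 0.609
grip_force: 15.0
```

It stops firmly at x = 0.609 with 10 N, which is where the hard stop should be. I'll release, lift off and back away to check.

Request:
jog_arm(targets=[[[0.1,0,0,0],[0,0,0,0],[0,0,0,0],[0,0,0,0],[0,0,-0.5,0],[0,0,-1,0],[0,0,-1,0],[1,0,-0.5,0],[1,0,-0.5,0],[1,0,0,0],[1,0.5,0,0],[1,1,0,0]]], hand=0)

```text
time_s: 19.92
position: [0.4834, -0.2458, 0.1141]
ee_rot: [[-0.999, -0.051, 0.002], [-0.051, 0.999, -0.001], [-0.002, -0.001, -1.0]]
wrist_force: [-0.1, -0.0, 0.4]
gripper_width: 1.0
grip_force: 0.0
```

```bash
python3 - <<'E'
from h import *
plan([.4958,-.0112,.2],173.6)
i=cams.read_camera('top')[:,:,::-1]
cv2.imwrite('pics/top5.png',i)
a=cv2.resize(i[120:210,325:415],None,fx=5,fy=5,interpolation=cv2.INTER_CUBIC)
i=cams.read_camera('scene')[:,:,::-1]
b=cv2.resize(i[230:320,165:232],None,fx=5,fy=5,interpolation=cv2.INTER_CUBIC)
cv2.imwrite('pics/g5.png',cv2.hconcat([a,b]))
E
```

```text
t 19.925 pos [ 0.4834 -0.2458  0.1141] head 182.94 F [-0.14 -0.    0.43] w 1.0 grip 0.0
yaw units 1.16791471114567
units after turn [ 0.55  9.38 -3.43]
```

View pics/g5.png

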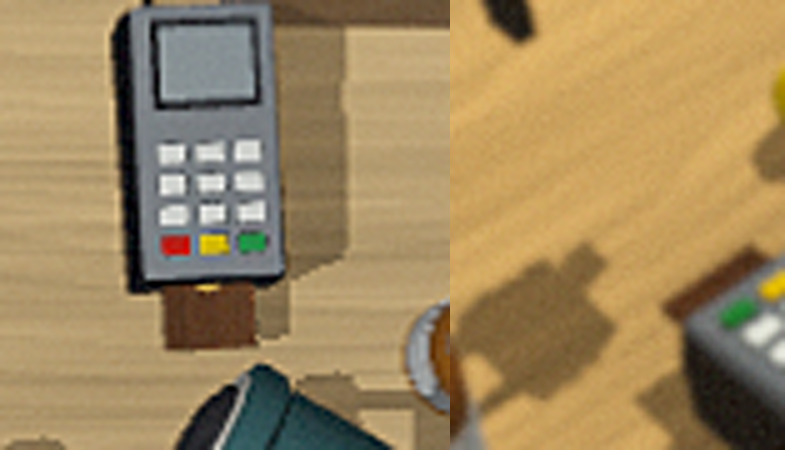

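The tag sits straight in the slot, with only a sliver of the brass disc showing at (207,287) and its rear edge at row 349. That fits being home. I'll check the overhang numerically, along with targets for the dish.

```bash
python3 - <<'E'
from h import *
g=lambda x,y,z:at('top',(325+(x+.5)/5-.5,120+(y+.5)/5-.5),z).round(4)
print('rear edge',g(166,350,.038),g(257,347,.038),'base front',g(131,292,0),'front top',g(146,279,.06),g(282,275,.06),'disc low',g(207,291,.038))
E
```

```text
rear edge [ 0.593  -0.2493  0.038 ] [ 0.5949 -0.3028  0.038 ] base front [ 0.6315 -0.2347  0.    ] front top [ 0.6319 -0.2346  0.06  ] [ 0.6345 -0.3135  0.06  ] disc low [ 0.6277 -0.2738  0.038 ]
```

The overhang is 39–40 mm and it's on the centreline, so the tag is home. Now the dish: raise, turn to the handle's heading and move over it.

Request:
jog_arm(targets=[[[0,0,-1,0.61],[0,0,-1,0.61],[0.55,0.4,-0.5,0],[0,1,0,0],[0,1,0,0],[0,1,0,0],[0,1,0,0],[0,1,0,0],[0,1,0,0],[0,1,0,0],[0,1,0,0],[0,1,0,0]]])

```text
time_s: 21.52
position: [0.4987, -0.0095, 0.1765]
ee_rot: [[-0.993, 0.117, 0.002], [0.117, 0.993, -0.0], [-0.002, 0.0, -1.0]]
wrist_force: [-0.7, 0.7, 0.7]
gripper_width: 1.001
grip_force: 0.0
```

Request:
jog_arm(targets=[[[0,0,0,0],[0,0,0,0]]])

```text
time_s: 21.78
position: [0.4981, -0.0106, 0.1759]
ee_rot: [[-0.993, 0.117, 0.001], [0.117, 0.993, -0.001], [-0.001, -0.0, -1.0]]
wrist_force: [-0.2, -0.2, -0.5]
gripper_width: 1.002
grip_force: 0.0
```

```bash
python3 - <<'E'
from h import *
plan([.4955,-.0108,.081],173.2)
E
```

```text
t 21.775 pos [ 0.4981 -0.0106  0.1759] head 173.28 F [-0.23 -0.17 -0.51] w 1.002 grip 0.0
yaw units 0.01044107076364753
units after turn [ 0.1  -0.02  3.8 ]
```

Request:
jog_arm(targets=[[[0.1,0,0.8,0],[0,0,1,0],[0,0,1,0],[0,0,0.6,0],[0,0,0.4,0],[0,0,0,0],[0,0,0,0]]])

```text
time_s: 22.65
position: [0.4958, -0.01, 0.0811]
ee_rot: [[-0.993, 0.118, 0.001], [0.118, 0.993, -0.0], [-0.001, 0.0, -1.0]]
wrist_force: [-0.3, 0.1, 0.8]
gripper_width: 1.006
grip_force: 0.0
```

Request:
jog_arm(targets=[[[0,0,0,0],[0,0,0,0],[0,0,0,0],[0,0,0,0],[0,0,0,0],[0,0,0,0],[0,0,0,0],[0,0,0,0],[0,0,0,0]]], hand=255, force=30)

```text
time_s: 23.78
position: [0.4949, -0.0098, 0.0802]
ee_rot: [[-0.993, 0.117, -0.0], [0.117, 0.993, 0.0], [0.0, 0.0, -1.0]]
wrist_force: [0.2, 1.2, -0.0]
gripper_width: 0.175
grip_force: 29.9
```

It's gripped at 15.4 mm with 30 N. I'll lift gently by 62 mm.

Request:
jog_arm(targets=[[[0,0,-0.05,0],[0,0,-0.1,0],[0,0,-0.15,0],[0,0,-0.2,0],[0,0,-0.2,0],[0,0,-0.2,0],[0,0,-0.2,0],[0,0,-0.2,0],[0,0,-0.2,0],[0,0,-0.2,0],[0,0,-0.2,0],[0,0,-0.2,0]]])

```text
time_s: 25.28
position: [0.495, -0.0099, 0.1331]
ee_rot: [[-0.993, 0.117, -0.0], [0.117, 0.993, -0.0], [0.0, -0.0, -1.0]]
wrist_force: [-0.6, 0.3, -1.6]
gripper_width: 0.175
grip_force: 30.0
```

Request:
jog_arm(targets=[[[0,0,-0.15,0],[0,0,-0.15,0],[0,0,-0.1,0],[0,0,-0.05,0],[0,0,0,0],[0,0,0,0]]])

```text
time_s: 26.02
position: [0.4949, -0.0099, 0.1439]
ee_rot: [[-0.993, 0.117, -0.0], [0.117, 0.993, 0.0], [0.0, -0.0, -1.0]]
wrist_force: [0.3, 0.3, -1.8]
gripper_width: 0.177
grip_force: 30.0
```

```bash
python3 - <<'E'
from h import *
a=np.radians(-6.3);w=np.array([.683,.189]);d=w-.17*np.array([np.cos(a),np.sin(a)])
plan([*d,.142],83.7); print(d)
i=cams.read_camera('scene')[:,:,::-1];t=cams.read_camera('top')[:,:,::-1]
A=cv2.resize(i[130:255,230:330],None,fx=4,fy=4,interpolation=cv2.INTER_CUBIC)
B=cv2.resize(t[115:240,180:280],None,fx=4,fy=4,interpolation=cv2.INTER_CUBIC)
cv2.imwrite('pics/d1.png',cv2.hconcat([A,B]))
E
```

```text
t 26.025 pos [ 0.4949 -0.0099  0.1439] head 173.26 F [ 0.33  0.26 -1.84] w 0.177 grip 29.95
yaw units 11.194466022183875
units after turn [ 8.73 -0.19  0.08]
[0.51402664 0.20765483]
```

View pics/d1.png

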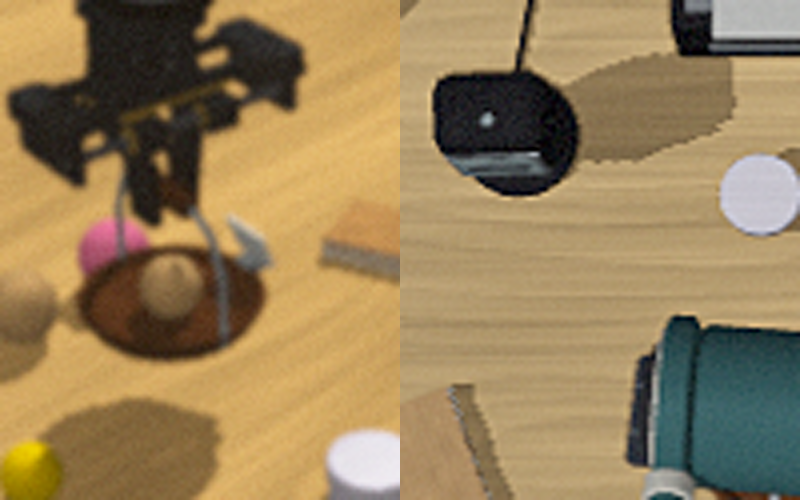

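The dish is up and level, with the pine ball in the middle at (168,285). In the top half the scanner head shows its window strip at about (450–550,150–175) and a lamp dot at (487,119). I'll pin down the scanner's yaw numerically from those pixels, with no more viewing.

```bash
python3 - <<'E'
from h import *
i=cv2.imread('pics/top0.png');g=cv2.cvtColor(i,cv2.COLOR_BGR2GRAY)[130:168,184:228]
for r in g[::1]: print(''.join('%4d'%v for v in r[::1]) if 0 else ''.join(' .:-=+*#%@'[min(9,v//16)] for v in r))
hsv=cv2.cvtColor(i,cv2.COLOR_BGR2HSV)[130:168,184:228]
strip=((g>45)&(g<170)&(hsv[:,:,1]<80)).astype(np.uint8)
n,l,st,c=cv2.connectedComponentsWithStats(strip)
for k in range(1,n):
    if st[k,4]>1: print(st[k],c[k]+[184,130], at('top',c[k]+[184,130],.155)[:2], cv2.minAreaRect(np.argwhere(l==k)[:,::-1].astype(np.float32))[1:])
E
```

```text
@@@@@@@@@@@@@@@@@@@@@@@@@.-%@@@@@@@@@@@@@@@@
@@@@@@@@@@@@@@@@@@@@@@@@% +%@@@@@@@@@@@@@@@@
@@@@@@@@@@@@@@%%#%%%%%##=.==+@@@@@@@@@@@@@@@
@@@@@@@%#++++=--:----:-- ....=*@@@@@@@@@@@@#
@@@@@%#-               ... .   =#@@@@@@@@###
@@@@@= . .... ..:....:........  -*@@@@@%%###
@@@@@. ...:...............:......:+#%%######
@@@@+ ....:...........:..... ..   .-*####*##
@@@@- ......:...:.:.......:....     =#######
@@@@:.. ...............:::.:.        =*###*#
@@@@:.:.:..:......::.:.:. ::.... . .  +##*#*
@@@@:....:..:...:...:.......:.  ..  . -*####
@@@@:..:.....:.......::........ .      +%###
@@@@+...:...:.:.-**....::..:.: .  .  . :*#*#
@@@@* ...::.....+@@=..:..::...  .    . .+###
@@@@+..:...::..-#@@-..:...:.:.. . . ... +##*
@@@@+  :::::...:-+=..::.::::... ... ... :+#*
@@@@+ .:.::::.....:::.:.:::... . .   .  :*##
@@@@+ ..:.:::.::......::..::.. . ...  . :+#*
@@@@+ ......::...:.:.::....:..:  . . .. :+#*
@@@@@ ....:....:............... . ... . :*##
@@@@@+ ........ ..... : ...:. . .  .    -*#*
@@@@@@ .  ..                    .. . .  +***
@@@@@@*:...::::=-=======+***@@#  . .  . +***
@@@@@@@%++====++**+===+**##*++=. . ... :+***
@@@@@@@%**########***********+=-   ..  +*%@@
@@@@@@@@@*+****++++++++++=--+**=:. :. :+%@@@
@@@@@@@@@@*++-:-:--=========+***=-.:..+*%@@@
@@@@@@@@@@@*=+++++++++++========--:..-*%@@@@
@@@@@@@@@@@@@@*.:::.:..:...:.:..:.. -*@@@@@@
@@@@@@@@@@@@@@@* ........:..::..:. .%@@@@@@@
@@@@@@@@@@@@@@@@@:.. ..........:.:+@@@@@@@@@
@@@@@@@@@@@@@@@@@@#: .........  .%@@@@@@@@@@
@@@@@@@@@@@@@@@@@@@@#.       .-%@@@@@@@@@@@@
@@@@@@@@@@@@@@@@@@@@@@@@%%%@@@@@@@@@@@@@@@@@
@@@@@@@@@@@@@@@@@@@@@@@@@@@@@@@@@@@@@@@@@@@@
@@@@@@@@@@@@@@@@@@@@@@@@@@@@@@%@@@@@@@@@@@@@
@@@@@@@@@@@@@@@@@@@@@@@@@@@@@@@@@@@@@@@@@@@@
[15 13  5  4 15] [201.13333333 144.53333333] [0.70301507 0.18983953] ((3.0, 4.0), 90.0)
[  7  23  27   6 133] [204.4887218  155.64661654] [0.67280357 0.18036558] ((5.0, 26.0), 90.0)
```

Reading the lamp dot, the window strip and the foot together, the scanner's yaw is about +2° and its window is near (0.682, 0.189). So I'll turn the dish 81° (10.15 units) to a tool heading of 92°, with the dish centre at (0.512, 0.183). The turn comes first, with ramps.

Request:
jog_arm(targets=[[[0,0,0,0.05],[0,0,0,0.1],[0,0,0,0.2],[0,0,0,0.3],[0,0,0,0.4],[0,0,0,0.4],[0,0,0,0.4],[0,0,0,0.4],[0,0,0,0.4],[0,0,0,0.4],[0,0,0,0.4],[0,0,0,0.4]]])

```text
time_s: 27.62
position: [0.495, -0.0099, 0.1441]
ee_rot: [[-0.791, 0.612, 0.0], [0.612, 0.791, 0.0], [0.0, 0.0, -1.0]]
wrist_force: [-0.6, -0.9, -1.6]
gripper_width: 0.179
grip_force: 30.0
```

Request:
jog_arm(targets=[[[0,0,0,0.4],[0,0,0,0.4],[0,0,0,0.4],[0,0,0,0.4],[0,0,0,0.4],[0,0,0,0.4],[0,0,0,0.4],[0,0,0,0.4],[0,0,0,0.4],[0,0,0,0.4],[0,0,0,0.4],[0,0,0,0.4]]])

```text
time_s: 29.12
position: [0.4951, -0.0099, 0.1441]
ee_rot: [[-0.24, 0.971, 0.0], [0.971, 0.24, -0.0], [-0.0, 0.0, -1.0]]
wrist_force: [-0.8, 0.5, -2.3]
gripper_width: 0.173
grip_force: 30.0
```

Request:
jog_arm(targets=[[[0,0,0,0.4],[0,0,0,0.35],[0,0,0,0.3],[0,0,0,0.2],[0,0,0,0.15],[0,0,0,0.1],[0,0,0,0],[0,0,0,0]]])

```text
time_s: 30.12
position: [0.495, -0.0099, 0.1441]
ee_rot: [[-0.036, 0.999, -0.0], [0.999, 0.036, -0.0], [-0.0, -0.0, -1.0]]
wrist_force: [-0.2, 0.6, -1.7]
gripper_width: 0.176
grip_force: 30.0
```

```bash
python3 - <<'E'
from h import *
plan([.512,.183,.142],92)
E
```

```text
t 30.125 pos [ 0.495  -0.0099  0.1441] head 92.06 F [-0.18  0.57 -1.67] w 0.176 grip 29.95
yaw units 0.007185863148620797
units after turn [7.69 0.95 0.08]
```

Request:
jog_arm(targets=[[[0.05,0,0,0],[0.1,0.02,0,0],[0.15,0.03,0,0],[0.2,0.04,0,0],[0.25,0.04,0,0],[0.3,0.04,0,0],[0.3,0.04,0,0],[0.3,0.04,0,0],[0.3,0.04,0,0],[0.3,0.04,0,0],[0.3,0.04,0,0],[0.3,0.04,0,0]]])

```text
time_s: 31.62
position: [0.5028, 0.0622, 0.144]
ee_rot: [[-0.036, 0.999, -0.0], [0.999, 0.036, 0.0], [0.0, -0.0, -1.0]]
wrist_force: [0.1, -0.4, -1.9]
gripper_width: 0.171
grip_force: 30.0
```

Request:
jog_arm(targets=[[[0.3,0.04,0,0],[0.3,0.04,0,0],[0.3,0.04,0,0],[0.3,0.04,0,0],[0.3,0.04,0,0],[0.3,0.04,0,0],[0.3,0.04,0,0],[0.3,0.04,0,0],[0.3,0.04,0,0],[0.3,0.04,0,0],[0.3,0.04,0,0],[0.3,0.04,0,0]]])

```text
time_s: 33.12
position: [0.5115, 0.1526, 0.144]
ee_rot: [[-0.036, 0.999, -0.0], [0.999, 0.036, -0.0], [-0.0, -0.0, -1.0]]
wrist_force: [-0.3, 0.3, -1.3]
gripper_width: 0.174
grip_force: 30.0
```

Request:
jog_arm(targets=[[[0.3,0.04,0,0],[0.28,0.03,0,0],[0.24,0.02,0,0],[0.2,0.02,0,0],[0.15,0,0,0],[0.1,0,0,0],[0.05,0,0,0],[0,0,0,0],[0,0,0,0],[0,0,0,0],[0,0,0,0],[0,0,0,0]]])

```text
time_s: 34.62
position: [0.5131, 0.1851, 0.1441]
ee_rot: [[-0.036, 0.999, 0.0], [0.999, 0.036, -0.0], [-0.0, 0.0, -1.0]]
wrist_force: [-0.8, 1.3, -1.8]
gripper_width: 0.174
grip_force: 30.0
```

```bash
python3 - <<'E'
from h import *
plan([.512,.183,.142],92)
i=cams.read_camera('top');g=cv2.cvtColor(i,cv2.COLOR_RGB2GRAY)[160:225,180:250]
s=cams.read_camera('scene');hs=cv2.cvtColor(s,cv2.COLOR_RGB2HSV)
P=np.array([[.512,.183,.062+z] for z in(0,.032,.108)]);print('expect dish/ball/grip scene',proj('scene',P).round(1))
lab=np.array([[.582,.1854,.105]]);print('label scene/top',proj('scene',lab).round(1),proj('top',lab).round(1))
u,v=proj('scene',lab)[0].astype(int)
m=((hs[:,:,2]>120)&(hs[:,:,1]<70)).astype(np.uint8)[v-30:v+30,u-35:u+35]
n,l,st,c=cv2.connectedComponentsWithStats(m);print('scene white',[(st[k].tolist(),(c[k]+[u-35,v-30]).round(1)) for k in range(1,n) if st[k,4]>8])
h=cv2.cvtColor(i,cv2.COLOR_RGB2HSV);u,v=proj('top',lab)[0].astype(int)
for r in cv2.cvtColor(i,cv2.COLOR_RGB2GRAY)[v-16:v+34,u-30:u+30]: print(''.join(' .:-=+*#%@'[min(9,x//22)] for x in r))
for r in cv2.cvtColor(s,cv2.COLOR_RGB2GRAY)[150:225,330:400]: print(''.join(' .:-=+*#%@'[min(9,x//22)] for x in r))
E
```

```text
t 34.625 pos [0.5131 0.1851 0.1441] head 92.05 F [-0.8   1.35 -1.85] w 0.174 grip 29.95
yaw units 0.006401084306951077
units after turn [-0.08 -0.05  0.08]
expect dish/ball/grip scene [[323.2 187.1]
 [323.6 178. ]
 [324.7 155.2]]
label scene/top [[342.4 183. ]] [[205.  191.1]]
scene white [([30, 25, 9, 15, 37], array([339.6, 182.5]))]
********#############%#%##%%%%%%############################
########****=======------:......:*%#########################
#######=:.:::.::::::::.::-=:::.::.:*########################
######*.:.:::-+::::::::::-=.:::::..+########################
######=.::::::=:::::..::::::::.:::.*##*####****#############
######=.:.::::::::.:..:::::::---:. =*###*###################
######=::-=-:::::.:::...:::::==:::. +#######################
######=.::-::::::::::.-=-:::::::::  +#######################
######*.::::.:::::::::-=-:.:::::::. +##################*=**=
######*.:.::..-:::::::-===:::::::.-*###################*==++
##%%%*+:::::..------:.-=. .::::::.=######################*=+
%%*+..::::::.:------::-+: ..::::.:*#############*###*####*=+
+...::::::::::-------.-+: . .:.
[... 6911 characters left out ...]
########################*+:.. .. ......... .........-*#######
===+*#*###########################*=:. . . ... .. ...........-*#######
====+*#############################*=:.. ....................-*######%
====+*##############################*+-::................. ..-*######%
====+*###############################**+--.......... ..... ..=*##%####
====+*##################################*=-:..... ......... .=#####%#%
====+*##################################**+=:.... ..........:+###%#%##
====**############################%%##*++==-:......... .  ..-+#%#%##%#
===+*###############################*+=--:::........... .. .-*#%%#%#%%
==+*###############################*=-:...... ............ .=*#%%%%%%%
```

The ticket is seen in the scene view at (339.6,182.5) against (342.4,183) predicted, so its position and height are right to about 1 cm. The arm is still, so I'm handing in.

```bash
python3 -c "
from rig import hand_in
print(hand_in())"
```

```text
the job is handed in; nothing more can be done
None
```

I pushed the tag home in the reader and let it go, then handed in with the dish held still in front of the scanner, its ticket within about 1 cm of the planned spot; no verdict came back, and I last saw the ball in the middle just after the lift, before turning and carrying the dish.

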